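# Snap the sprung clip onto a craft cutter's bar

### The job

Swing the craft cutter's dust cover well aside on its pin so that the port is clear. Then take the small sprung clip from the table and press it down over the round bar inside the port until both arms snap past the bar's widest point and it sits fully home and upright; feel for where the bar lies and do not force the clip if it is not over it. Leave the clip on the bar with the cover aside, and leave the bigger clip, cups, jar, glue bottle and wooden star as they are.

Things in the scene. Friction and masses are not known exactly. Their poses are not given: they have to be found in the camera images.
- cutter: compact white craft cutter with a grey base, fixed to the table: 160 (x) by 300 (y) by 90 mm high. Origin at the centre of its underside, z up; its front (display, paper slot) faces its -x.
- port (a point): centre of the port in the cutter's flat top, at (0, -30, 90) mm in the cutter: 84 (x) by 70 (y) mm, 45 mm deep. In it a rigid steel bar, 20 mm in diameter, runs along the cutter's y from wall to wall, axis 18 mm below this point. The bar stays put under the hand, but its place is not measured: it lies 0 to 15 mm to either side (cutter's -x or +x) of this point and must be seen or felt.
- cover (a joint): angle of the grey dust cover, a 4 mm plate lying on the cutter's top (its top face 94.5 mm above the cutter's underside) and turning flat, about a vertical pin. 0 = port fully covered; grows as it turns clockwise seen from above, to a stop at 1.75 rad; it stays where it is left (light friction, under 1 N at the knob). From about 1.3 rad the port is clear.
- cover_knob (a point): middle of the upright grey knob on the cover, 14 mm in diameter, 24 mm tall, from 12 mm below to 12 mm above this point; 102 mm from the pin. The knob turns with the cover.
- cover_pin (a point): top of the cover, on the vertical pin about which it turns; at (34, 19) mm in the cutter.
- clip: small sprung clip, grey plastic, 60 to 85 g, standing mouth down on the table. Origin at the centre of the 20 mm bar it will hold, 22 mm above the table; z up, y along the bar, arms on +x and -x; half a turn about z changes nothing. Block 34 (x) by 24 (y) mm, 10 to 18 mm above the origin, rests on the bar when home: the origin is then on the bar's axis, 72 mm above the cutter's underside.
- clip_tab (a point): middle of the clip's upright grip tab with thin dark lines: 16 (x) by 24 (y) by 34 mm tall, 35 mm above the clip's origin; the tab spans 18 to 52 mm above the origin.
- clip_mouth (a point): middle of the clip's mouth, 22 mm below its origin. Two sprung arms, 24 mm wide along y, hang from the block: gap at the lips 12 mm, 9 mm below the origin; below them 45 degree flares open to 37 mm at the mouth. Each arm opens 4 to 5 mm at the lip, then meets a hard stop. Centred within 2 mm on the bar, 8 to 16 N downward snaps it on.
- clip_lips (a point): middle between the clip's lips, 9 mm below its origin. How it feels: lowered dead centre both flares touch the bar with the clip's origin 18 mm above the bar's axis; if off by d one flare touches about d mm higher (to 11 mm; for larger d, 11 to 14 mm higher) and the bar pushes the clip sideways, towards the side where the bar lies.
- big_clip: a bigger rigid grey clip for another machine, 62 by 24 mm and 76 mm tall, same kind of grip tab; stands on the table, origin 24 mm above the table. Leave it.
- cup: red paper-cup shaped cup, 80 mm across the rim, 100 mm tall. Origin at its underside. Leave it.
- cup2: a second such cup. Leave it.
- jar: amber glass jar, 52 mm across, 65 mm tall, metal cap. Origin at its underside. Leave it.
- glue: white glue bottle, 44 mm across, 120 mm tall, red cap. Origin at its underside. Leave it.
- star: six-pointed plywood star 60 mm across, 5 mm thick, lying flat. Origin at its underside. Leave it.
Not all that is in view belongs to the job. What is shaped like the clip but green or yellow is not meant.

How it is judged:
On the way, in this order (a step that is already met when the one before it is completed fails the run):
1. the cover is swung aside, past 1.3 rad (value of joint cover above 1.3 rad), for 0.2 s.
2. the clip has snapped home on the bar with the cover still aside (z of clip in the frame of cutter between 0.07 and 0.0745 m and x of clip in the frame of cutter between -0.018 and 0.018 m and y of clip in the frame of cutter between -0.056 and -0.004 m and angle between clip's own z axis and vertical below 0.08 rad and angle between the y axis of clip and the y axis of cutter, either way round below 0.15 rad and value of joint cover above 1.3 rad), for 0.2 s.
At the end, for the whole second after the job is handed in: The clip sits on the bar: origin 72 mm above the cutter's underside (-2 / +2.5 mm), within 18 mm of the port's centre line in the cutter's x and 26 mm of the port's centre in y, upright within 0.08 rad, its y along the bar within 0.15 rad, at rest; the cover stands past 1.3 rad (all of step 2 and linear speed of clip below 0.02 m/s); the robot touches nothing.
It fails at once if the clip is pressed on the cutter or its bar with more than 60 N (contact force between clip and cutter above 60 N).
It fails at once if the bigger clip, a cup, the jar, the glue bottle or the star is moved more than 30 mm or tipped over (distance of any of big_clip, cup, cup2, jar, glue, star from where it was at the start of the episode above 0.03 m or angle between any of big_clip, cup, cup2, jar, glue, star's own z axis and vertical above 0.5 rad).
It also fails if it takes over 62 s, if anything falls off the work surface, if the arm or the gripper's body presses on something with over 40 N, if the wrist force passes 120 N, or if a joint passes its speed limit or range.

### The arm

A 6-joint arm with a two-finger parallel gripper is mounted at the origin on the work surface. World frame = base frame: x ahead of the robot, y to its left, z up, the work surface at z = 0. Lengths are in m, angles in rad, forces in N, time in s.
With the tool pointing down it reaches from about 0.35 to 0.925 m from the base axis. Payload 6.4 kg.
Tool frame: the origin (TCP) lies between the finger pads; the fingertips stand 25 mm ahead of it and the grasp point (between the pads) lies 6 mm ahead of it; z points along the fingers, y is the line along which they close (so a half turn about z gives the same grasp; the last joint's range is limited). The gripper opens to 94 mm and grips with 3 to 60 N. Pads are 16 mm wide; open, the fingers measure 119 mm over their backs; the gripper's body (75 mm by 177 mm) begins 78 mm behind the grasp point.
Start: joints at [-1.516, 0.245, 1.558, -0, 1.339, -0.174], TCP at [0.147, -0.633, 0.23] pointing down, gripper open.
Joint ranges: [-3.13, 3.13], [-1.02, 2.26], [0.13, 2.54], [-0.95, 4.09], [0.21, 2.88], [-2.74, 2.74]. Speed limits (rad/s): [2.57, 2.57, 3.14, 3.14, 3.14, 3.14].

### API

Orientations are given as a 3x3 rotation matrix whose columns are the frame's x, y, z axes.
In Python, from bench import manip, read_camera, camera_info, ticket gives the robot as it stands. Calls block until the motion is done:
- manip.move_ptp(position, orientation): joint-space move of the TCP to a pose.
- manip.move_l(position, rot=None, speed=0.15, stop_force=None): straight line of the TCP; rot=None keeps the orientation; speed is the mean speed in m/s. With stop_force (N) it stops when the force on the tool has changed by that much, and returns True; else False.
- manip.move_joints(angles): joint-space move.
- manip.gripper_to(opening): finger opening in m; the grip force is fixed at half the most; returns when the fingers have stopped.
- manip.sleep(seconds).
- manip.solve_ik(position, orientation): joint angles nearest the present ones, or None.
- manip.sense(): the state.
- read_camera(name): name is "scene" or "top"; returns (picture, depth): 400x640x3 uint8, red, green, blue; 400x640 float32, m along the optical axis (not along the pixel's ray), 0 where there is no reading.
- camera_info(name): a dict with "intrinsics" (3x3 intrinsics, pixels), "k1" (the pictures are not rectified: a ray, as slopes to the right and down, at radius r is drawn at 1 + k1 r^2 times it, then the intrinsics apply), "R" (3x3) and "t" (3): a world point X has camera coordinates R X + t. Camera axes: x right, y down, z forward; pixel columns grow to the right and rows downward; lengths in m; the calibration is good to about 2 mm. A picture is of the moment at which its call begins. camera_info takes no time and is no camera call.
A pose or a line that the arm cannot do raises manip.MotionError and nothing moves.
- ticket.sign_off(): hands the job in; it is judged then, once.
The state is a dict: "clock": time; "q": joint angles; "joint_velocities": joint speeds; "effort": joint torques, N m; "position": TCP position; "eef_rot": TCP orientation; "contact_force": force on the tool from outside, world axes, zero at the start; "moment": the same for the moment, N m; "width": finger opening in m; "grasp_force": force on a finger pad.
Only numpy, scipy, OpenCV 4.12 (cv2) and the standard library are available. Lean on these libraries where they do the work, as an engineer would, in place of code of your own. Each camera call takes 0.05 s, during which the arm holds its last target. There are 200 camera calls.

## Working session

There is one attempt and no reset: what is moved stays moved. The work goes in short steps, each a Python script; the robot and the scene stay as the last script left them, time stands still between calls to the robot, and variables do not carry over. Pictures are saved under pics/ and viewed, at most 10 in all, crops included, and the job is handed in when it is done.

```bash
mkdir -p pics; ls; cat > h.py <<'E'
import numpy as np, cv2
from bench import manip, read_camera, camera_info, ticket
def pts(name, depth):
    c=camera_info(name);K=np.array(c["intrinsics"]);R=np.array(c["R"]);t=np.array(c["t"])
    v,u=np.mgrid[0:400,0:640]
    xd=(u-K[0,2])/K[0,0]; yd=(v-K[1,2])/K[1,1]
    x,y=xd.copy(),yd.copy()
    for _ in range(8):
        f=1+c["k1"]*(x*x+y*y); x=xd/f; y=yd/f
    P=np.stack([x*depth,y*depth,depth],-1)
    return (P-t)@R, np.stack([x,y,np.ones_like(x)],-1)@R, -R.T@t   # points, ray dirs, cam centre
def grab(name):
    im,d=read_camera(name); P,D,C=pts(name,d); P[d==0]=np.nan
    return im,P,D,C
E
python3 - <<'E'
from h import *
for n in("scene","top"):
    im,P,D,C=grab(n); print(n,C,camera_info(n)["k1"],np.isnan(P[...,0]).mean())
    cv2.imwrite(f"pics/{n}0.png",im[...,::-1]); np.savez(f"{n}0.npz",im=im,P=P,D=D,C=C)
E
```

```text
pics
scene [ 1.08209389 -0.15466519  0.91848837] -0.010077137665128792 0.00390625
top [ 0.34040766 -0.03512329  1.1349422 ] -0.10047932440943809 0.0038984375
```

View pics/scene0.png

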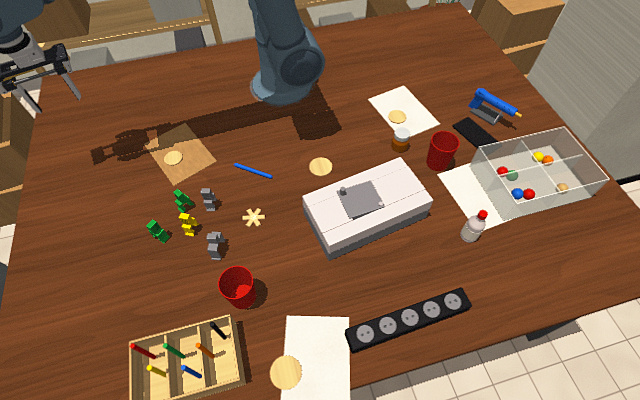

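View pics/top0.png

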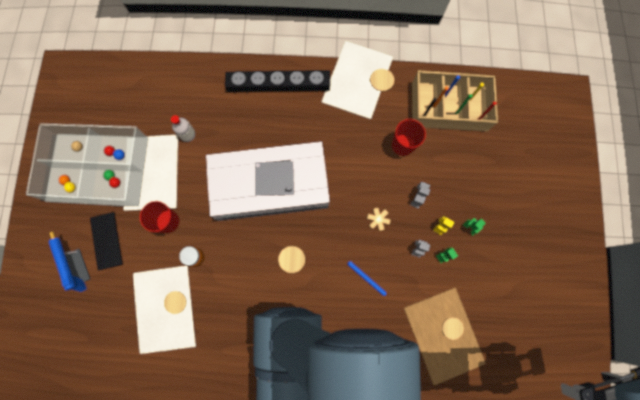

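The scene view shows the cutter at (368,205), with the cover's knob at (343,191) and its pin at (380,206). There are two grey clips, at (215,245) and (208,198) in the scene view, which are (422,194) and (421,247) in the top view. Next I'll measure the cutter and clips.

```bash
python3 - <<'E'
from h import *
for n in("scene","top"):
    f=np.load(n+"0.npz"); im,P=f["im"],f["P"]; Z=P[...,2]
    X,Y=P[...,0],P[...,1]
    m=(Z>.083)&(Z<.1)&(im.min(-1)>70)&(np.ptp(im.astype(int),axis=-1)<40)
    k,l,s,c=cv2.connectedComponentsWithStats(m.astype(np.uint8)); i=1+s[1:,4].argmax()
    q=P[l==i]; r=cv2.minAreaRect((q[:,:2]*1000).astype(np.float32)); print(n,"top",r,np.median(q[:,2]))
    cx,cy=r[0][0]/1e3,r[0][1]/1e3
    kn=(Z>.1)&(Z<.13)&(abs(X-cx)<.09)&(abs(Y-cy)<.16)
    print("knob",P[kn][:, :].mean(0) if kn.any() else None,kn.sum(),np.argwhere(kn).mean(0))
    hsv=cv2.cvtColor(im,cv2.COLOR_RGB2HSV)
    g=(Z>.012)&(Z<.1)&(hsv[...,1]<70)&(Y<cy-.18)&(Y>-.6)&(X>.2)
    k,l,s,c=cv2.connectedComponentsWithStats(g.astype(np.uint8))
    for i in range(1,k):
        if s[i,4]>15:
            q=P[l==i]; print(c[i].round(),s[i,4],q.min(0).round(3),q.max(0).round(3),"all",np.array(cv2.minAreaRect((q[:,:2]*1000).astype(np.float32))[1]),cv2.minAreaRect((q[:,:2]*1000).astype(np.float32))[2])
            for a,b in((.03,.042),(.05,.08)):
                w=q[(q[:,2]>a)&(q[:,2]<b)]
                if len(w)>4: print("  ",a,len(w),cv2.minAreaRect((w[:,:2]*1000).astype(np.float32)))
s=cv2.imread("pics/scene0.png");t=cv2.imread("pics/top0.png")
a=cv2.resize(s[170:270,140:270],None,fx=3,fy=3,interpolation=2); b=cv2.resize(t[170:270,395:495],None,fx=3,fy=3,interpolation=2)
cv2.imwrite("pics/c.png",np.hstack([a,b]))
E
```

```text
scene top ((596.6376342773438, 103.63699340820312), (161.44659423828125, 302.2400817871094), 9.55576229095459) 0.0907523967454621
knob [0.57210765 0.04452917 0.1128168 ] 45 [190.4        343.35555556]
[208. 197.] 206 [ 0.434 -0.318  0.012] [ 0.465 -0.288  0.077] all [24.72370529 32.60090637] 74.20556640625
   0.03 50 ((446.170654296875, -302.056396484375), (22.560359954833984, 33.05070495605469), 69.35942840576172)
   0.05 98 ((443.8152770996094, -301.9242248535156), (24.208065032958984, 18.495880126953125), 70.54234313964844)
[214. 243.] 280 [ 0.561 -0.322  0.013] [ 0.617 -0.284  0.08 ] all [24.71366501 53.56384659] 70.2814712524414
   0.03 19 ((589.6923828125, -303.46575927734375), (21.90860366821289, 50.73025894165039), 72.1562728881836)
   0.05 153 ((588.837646484375, -302.61138916015625), (24.573650360107422, 51.45819854736328), 73.4758529663086)
top top ((595.0809936523438, 100.9083023071289), (162.01939392089844, 302.24151611328125), 9.664323806762695) 0.09116181330134525
knob [0.57901044 0.05454062 0.11195507] 44 [183.02272727 283.5       ]
[452.  86.] 35 [ 0.88  -0.418  0.01
[... 273 characters left out ...]
95), 49.965816497802734)
[421. 194.] 241 [ 0.557 -0.324  0.013] [ 0.615 -0.284  0.081] all [24.81032944 56.77741623] 71.22257232666016
   0.03 14 ((585.1354370117188, -293.52667236328125), (56.16244888305664, 20.501461029052734), 3.5419366359710693)
   0.05 141 ((586.8513793945312, -304.6815185546875), (24.207439422607422, 53.60087585449219), 70.66654968261719)
[421. 247.] 164 [ 0.426 -0.321  0.013] [ 0.461 -0.289  0.078] all [24.48673248 33.11793137] 72.2813949584961
   0.03 39 ((444.53265380859375, -304.9829406738281), (23.141157150268555, 33.117984771728516), 71.55718231201172)
   0.05 80 ((444.57977294921875, -305.0024719238281), (24.414527893066406, 16.56403350830078), 74.2632827758789)
```

View pics/c.png

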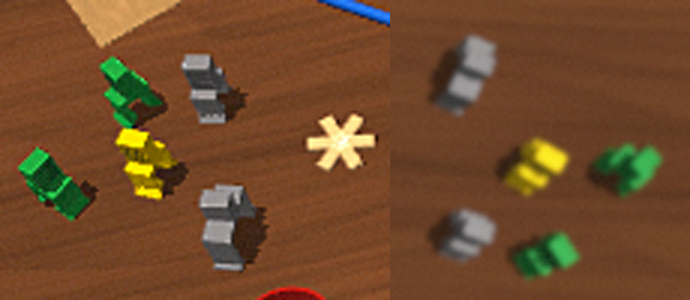

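```bash
cat >> h.py <<'E'
CUT=np.array([.5958,.1023]); YAW=np.radians(9.6)
def w(x,y,yaw=YAW): c,s=np.cos(yaw),np.sin(yaw); return CUT+np.array([c*x-s*y,s*x+c*y])
def Rd(a): c,s=np.cos(a),np.sin(a); return np.array([[-s,c,0],[c,s,0],[0,0,-1.]])
E
python3 - <<'E'
from h import *
f=np.load("scene0.npz");P=f["P"];Z=P[...,2]
q=P[(Z>.1165)&(abs(P[...,0]-.572)<.03)&(abs(P[...,1]-.045)<.03)]; print("knob top",q.mean(0),len(q))
pin=w(.034,.019); d=q.mean(0)[:2]-pin; th0=np.arctan2(d[1],d[0]); print(np.hypot(*d),np.degrees(th0-YAW))
def pose(ph,z,flip): 
    th=th0-ph; p=pin+.102*np.array([np.cos(th),np.sin(th)]); return [*p,z],Rd(th-np.pi/2+flip)
for flip in(0,np.pi):
    print(flip,[None if (s:=manip.solve_ik(*pose(a,.124,flip))) is None else np.round(s,2) for a in(0,.8,1.68)])
np.savez("knob.npz",th0=th0,pin=pin)
E
```

```text
knob top [0.56950469 0.04376791 0.11876007] 20
0.10043750861167806 -133.93551413435807
0 [array([-0.12,  0.18,  1.84, -0.  ,  1.12, -2.67]), array([-0.01,  0.11,  1.92, -0.  ,  1.11, -1.75]), array([ 0.14,  0.21,  1.81, -0.  ,  1.12, -0.72])]
3.141592653589793 [array([-0.12,  0.18,  1.84, -0.  ,  1.12,  0.48]), array([-0.01,  0.11,  1.92, -0.  ,  1.11,  1.39]), array([ 0.14,  0.21,  1.81, -0.  ,  1.12,  2.42])]
```

```bash
python3 - <<'E'
from h import *
k=np.load("knob.npz");th0=float(k["th0"]);pin=k["pin"]
def pose(ph,z):
    th=th0-ph; p=pin+.102*np.array([np.cos(th),np.sin(th)]); return [*p,z],Rd(th+np.pi/2)
manip.gripper_to(.036)
manip.move_ptp(*pose(0,.19))
print("hit",manip.move_l(pose(0,.124)[0],speed=.08,stop_force=8))
for ph in np.linspace(0,1.68,9)[1:]:
    p,R=pose(ph,.124); manip.move_l(p,R,speed=.09)
    s=manip.sense(); print(round(ph,2),np.round(s["contact_force"],1),round(s["clock"],1))
p,R=pose(1.66,.124); manip.move_l(p,R,speed=.05)
p,R=pose(1.66,.2); manip.move_l(p,R)
manip.move_ptp([.40,-.22,.25],Rd(np.radians(-18+180)))
print(manip.sense()["q"],manip.sense()["clock"])
for n in("scene","top"):
    im,P,D,C=grab(n); np.savez(f"{n}1.npz",im=im,P=P,D=D,C=C)
    c=im[145:265,290:450] if n=="scene" else im[130:230,195:345]
    cv2.imwrite(f"pics/{n}1.png",cv2.resize(c[...,::-1],None,fx=4,fy=4,interpolation=2))
E
```

```text
hit False
0.21 [ 0.2  0.4 -0.4] 5.3
0.42 [ 0.4 -0.5 -0. ] 5.7
0.63 [0.6 0.2 0.5] 6.1
0.84 [-0.8 -0.4 -0.6] 6.5
1.05 [-0.4  0.  -0.1] 6.8
1.26 [-0.3  0.9  0.4] 7.2
1.47 [ 0.2 -0.9 -0.1] 7.6
1.68 [-0.2  0.1 -0.4] 8.0
[-7.50834481e-01 -2.46554590e-01  2.01349947e+00  1.95413063e-04
  1.37510685e+00  2.70362416e+00] 10.5417
```

View pics/scene1.png

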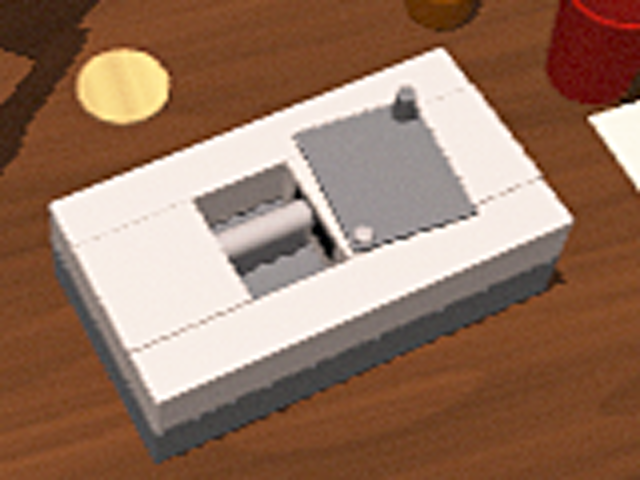

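View pics/top1.png

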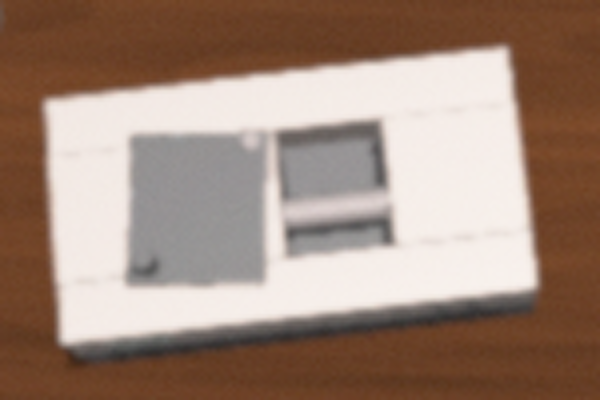

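The cover is well aside at about 1.65 rad, with the knob at (405,100) in the scene crop. The port is clear and the bar is visible, running from (225,240) to (310,215) in the scene crop and (285,213) to (388,200) in the top crop. It lies on the −x side of the port. I'll fit its position and grasp the clip.

```bash
python3 - <<'E'
from h import *
from scipy.optimize import least_squares
for n in("scene","top"):
    f=np.load(n+"1.npz");P=f["P"].reshape(-1,3); d=P[:,:2]-CUT
    c,s=np.cos(YAW),np.sin(YAW); x=c*d[:,0]+s*d[:,1]; y=-s*d[:,0]+c*d[:,1]; z=P[:,2]
    m=(abs(x)<.036)&(y>-.058)&(y<-.002)&(z>.0665)&(z<.086)
    r=least_squares(lambda p:np.hypot(x[m]-p[0],z[m]-p[1])-.01,[-.01,.072],loss="soft_l1",f_scale=.001)
    t=m&(z>.078); print(n,m.sum(),r.x,np.std(r.fun),"crown",x[t].mean(),t.sum(),z[t].max())
    pm=(z<.06)&(abs(x)<.06)&(abs(y+.03)<.05)&(z>.03); print(" port",np.percentile(x[pm],[1,99]),np.percentile(y[pm],[1,99]))
a=np.radians(-18); p=[.4445,-.3035]
manip.gripper_to(.045)
manip.move_ptp([*p,.16],Rd(a))
print("hit",manip.move_l([*p,.069],speed=.1,stop_force=8))
manip.gripper_to(0.0)
s=manip.sense();print(s["width"],s["grasp_force"],np.round(s["contact_force"],2),s["position"])
manip.move_l([*p,.2],speed=.12)
s=manip.sense();print(s["width"],s["grasp_force"],np.round(s["contact_force"],2),s["clock"])
for n in("scene",):
    im,P,D,C=grab(n); np.savez(f"{n}2.npz",im=im,P=P,D=D,C=C)
    cv2.imwrite(f"pics/{n}2.png",cv2.resize(im[120:280,110:290,::-1],None,fx=3,fy=3,interpolation=2))
E
```

```text
scene 160 [-0.00951317  0.07237333] 0.0013519390346388564 crown -0.007785175323178583 117 0.08504510058173576
 port [-0.0436256   0.02125273] [-0.04947128  0.00669025]
top 167 [-0.01051827  0.0727459 ] 0.0015256738854915464 crown -0.011787784190269471 129 0.08592540415692687
 port [-0.03277056  0.04177167] [-0.06514432  0.00287888]
hit False
0.016043220052824558 29.953058660030365 [ 0.73 -0.02  0.77] [ 0.44458266 -0.30356317  0.06915012]
0.01589206787996004 29.952034950256348 [ 0.43  0.49 -0.77] 16.5833
```

View pics/scene2.png

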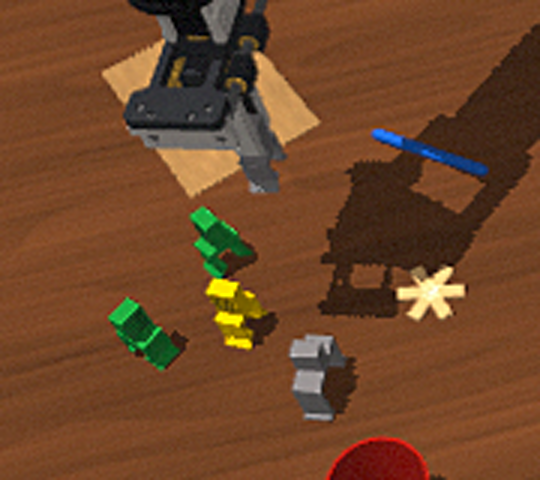

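The small clip is held (width 16 mm) and the other clips are undisturbed. The bar fits at cutter x ≈ −10 mm. Next I'll move over it and feel for contact.

```bash
python3 - <<'E'
from h import *
b=w(-.010,-.030); R=Rd(YAW)
manip.move_ptp([*b,.2],R)
manip.move_l([*b,.160],speed=.08); manip.sleep(.2)
f0=np.mean([ (manip.sleep(.02),manip.sense()["contact_force"])[1] for _ in range(10)],0)
hit=manip.move_l([*b,.130],speed=.015,stop_force=3)
manip.sleep(.2)
f=np.mean([ (manip.sleep(.02),manip.sense()["contact_force"])[1] for _ in range(10)],0)-f0
s=manip.sense(); ex=np.array([np.cos(YAW),np.sin(YAW)])
print(hit,s["position"],"origin above axis mm",(s["position"][2]-.047-.072)*1e3,"fx_cutter",f[:2]@ex,"f",f.round(2),"w",s["width"],s["moment"].round(2),s["clock"])
E
```

```text
True [0.59148477 0.0710807  0.13681402] origin above axis mm 17.814022718862425 fx_cutter 0.28271099024318075 f [0.26 0.15 6.44] w 0.015658840914411606 [-0.04 -0.08 -0.02] 20.925
```

Contact came at 17.8 mm with almost no sideways force, so the clip is centred. Now I'll press it home with a force guard.

```bash
python3 - <<'E'
from h import *
x,y,_=manip.sense()["position"]
for z in(.133,.130,.127,.124,.121,.1185,.1175):
    hit=manip.move_l([x,y,z],speed=.02,stop_force=22)
    s=manip.sense(); print(z,hit,np.round(s["position"],4),np.round(s["contact_force"],1),round(s["width"],4),round(s["clock"],1))
    if hit: break
E
```

```text
0.133 False [0.5923 0.071  0.1342] [-1.1 -0.   6.2] 0.0158 21.2
0.13 False [0.5918 0.071  0.1303] [ 0.4 -1.   3.7] 0.0156 21.5
0.127 False [0.5911 0.0711 0.1262] [ 1.5 -0.6  0.6] 0.0154 21.8
0.124 False [0.5908 0.0711 0.1229] [ 0.8  0.3 -3.3] 0.016 22.1
0.121 False [0.5909 0.0712 0.1201] [ 0.4  0.7 -5. ] 0.0158 22.4
0.1185 False [0.5914 0.0711 0.119 ] [-2.2 -0.4  2.2] 0.0162 22.7
0.1175 False [0.5915 0.0711 0.1189] [-4.8  0.1  7.4] 0.0156 22.9
```

The force rose, turned to a pull of about 5 N, then met a firm stop at TCP 0.119. That is the snap, and 0.119 is the predicted home height. I'll release, retract and check.

```bash
python3 - <<'E'
from h import *
x,y,_=manip.sense()["position"]
manip.move_l([x,y,.119],speed=.02)
manip.gripper_to(.036)
manip.move_l([x,y,.2],speed=.08)
manip.move_ptp([.40,-.22,.25],Rd(YAW)); manip.sleep(.3)
for n in("scene","top"):
    im,P,D,C=grab(n)
    q=P.reshape(-1,3); d=q[:,:2]-CUT; c,s=np.cos(YAW),np.sin(YAW); cx=c*d[:,0]+s*d[:,1]; cy=-s*d[:,0]+c*d[:,1]
    m=(q[:,2]>.112)&(abs(cx)<.04)&(abs(cy+.03)<.03); t=m&(q[:,2]>.1215)
    print(n,m.sum(),"top z",np.percentile(q[m,2],[90,98]),"top xy",cx[t].mean(),cy[t].mean(),cv2.minAreaRect((np.c_[cx,cy][t]*1e3).astype(np.float32)))
    if n=="scene": cv2.imwrite("pics/s3.png",cv2.resize(im[130:280,180:450,::-1],None,fx=2.9,fy=2.9,interpolation=2))
s=manip.sense();print(s["width"],s["contact_force"].round(1),s["clock"])
E
```

```text
scene 77 top z [0.12563438 0.12695672] top xy -0.009089266477833004 -0.029748937413318445 ((-9.468768119812012, -29.65279197692871), (16.530229568481445, 23.759611129760742), 1.2437915802001953)
top 76 top z [0.12701764 0.12779888] top xy -0.011777798451506585 -0.032082631183872196 ((-11.4703950881958, -31.915061950683594), (22.33657455444336, 15.850166320800781), 83.42887115478516)
0.03585089793599188 [-0.7 -0.2 -0.2] 26.625
```

View pics/s3.png

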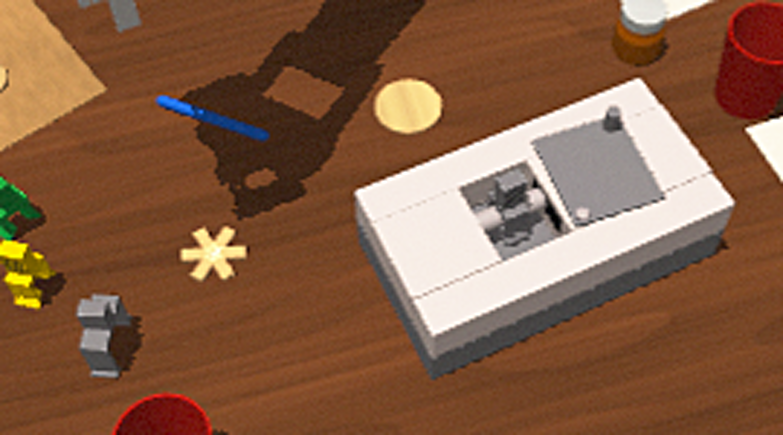

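The clip sits upright on the bar at about (515,195), with the cover aside (knob at (612,118)). Everything else is in place.

```bash
python3 -c "
from bench import ticket; print(ticket.sign_off())"
```

```text
the job is handed in; nothing more can be done
None
```

The small clip is snapped home and upright on the bar, the cover is left aside at about 1.65 rad, and the job was handed in at about 27 s; the sign-off returned no verdict.

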